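# Soap the wash bowl and bring the dish brush over it

## Robot

A 7-joint arm with a two-finger parallel gripper is mounted at the origin on the work surface; the furniture and walls round the work are solid. World frame = base frame: x ahead of the robot, y to its left, z up, the work surface at z = 0. Lengths are in mm, angles in rad, forces in N, time in s.
With the tool pointing down it reaches from about 400 to 875 mm from the base axis. Payload 4.4 kg.
Tool frame: the origin (TCP) lies on the centre line of the jaws, within the pads' length; the fingertips stand 19 mm ahead of it and the grasp point (between the pads) is the TCP; z points along the fingers, y is the line along which they close (so a half turn about z gives the same grasp; the last joint's range is limited). The gripper opens to 85 mm and grips with 20 to 120 N. Pads are 22 mm wide; open, the fingers measure 114 mm over their backs; the gripper's body (76 mm by 85 mm) begins 54 mm behind the grasp point. The pads swing forward as they close: fully open they stand 13 mm farther back than shut.
Start: joints at [1.221, 0.628, 0.038, 1.517, -0.027, 0.996, -0.02], TCP at [182.031, -624.005, 250.313] pointing down, gripper open.
Joint ranges: [-3.06, 3.06], [-0.37, 2.12], [-1.25, 1.32], [0.18, 2.47], [-1.1, 4.24], [0.23, 1.98], [-2.94, 2.94]. Speed limits (rad/s): [2.57, 2.57, 3.14, 3.14, 3.14, 3.14, 3.14].

## Interface

Orientations are given as [roll, pitch, yaw] about the fixed x, y, z axes, in that order (R = Rz(yaw) Ry(pitch) Rx(roll)).
In Python, from cell import ctrl, viewer, silhouettes gives the robot as it stands.
- The arm moves only by the shell command python3 -m creep 'ROWS'. ROWS is JSON, a list of rows, each an object with "jaw": the gripper command: -1 is shut, 1 is fully open, values between are in proportion; "xyz": the shift along the tool's x, y, z in mm, a list of three; "angular": the turn, a rotation vector about the tool's x, y, z in rad, a list of three. In form: [{"jaw": jaw, "xyz": [tx, ty, tz], "angular": [rx, ry, rz]}, ...]. A call has 1 to 12 rows; each row is the pose to reach, as a shift and turn from the pose commanded when the call began, along the tool's axes at that moment; what a row does not reach only later rows make up. A row lasts 1/8 s, in which the tool goes at most 62.5 mm and 10.7 degrees, less where a joint would pass 70% of its speed; a pose out of reach is approached as far as the arm can. A call with a gripper value outside its range is refused whole. The fingers move at their own pace and stop on an object; the grip force is fixed at half the most. Time passes only in rows, so rows that repeat a pose let the fingers close. It gives the time, the measured TCP pose, the force, the opening and the grip force at its end, in the units of the state.
- ctrl.read_state(): the state, without advancing time (a new reading comes with each control period).
- viewer.get_image(name): name is "scene" or "top" or "wrist"; returns (picture, depth): 480x640x3 uint8, red, green, blue; 480x640 float32, mm along the optical axis (not along the pixel's ray), 0 where there is no reading.
- viewer.camera_model(name): a dict with "fx", "fy", "cx", "cy" (pixels), "dist" ([k1, k2, p1, p2, k3] as OpenCV has them; the pictures are not rectified), "T" (4x4, takes a point from camera to world coordinates). Camera axes: x right, y down, z forward; pixel columns grow to the right and rows downward; lengths in mm; the calibration is good to about 2 mm. A picture is of the moment at which its call begins: read the wrist's pose just before it. camera_model takes no time and is no camera call; for the wrist camera it gives the pose at the moment of the call.
- ctrl.finish_job(): hands the job in; it is judged then, once.
Trained networks look in the newest picture that a camera, given by its name, has taken for a name from the list of things; names that differ only in an ending like _2 or _b are one class to them, and where a whole thing is asked for, a point or a joint stands for the part that bears it (a point fixed in the world has none). Each returns a list of dicts, best first, with "score" (0 to 1); they miss things now and then, are a little off and sometimes report something else, mostly with a low value. They report only what shows in the picture. A call takes as long as a camera call. They do not tell look-alikes from the thing itself.
- silhouettes(camera, target): "pixels" (480x640 bool, what is visible of it) and "xy" ([column, row] in pixels, amid what is visible of it).
The state is a dict: "clock": time; "qpos": joint angles; "qd": joint speeds; "tau": joint torques, N m; "eef_pos": TCP position; "tool_rot": TCP orientation; "force": force on the tool from outside, world axes, zero at the start; "torque": the same for the moment, N m; "width": finger opening in mm; "gripper_force": force on a finger pad.
Only numpy, scipy, OpenCV 4.12 (cv2) and the standard library are available. Lean on these libraries where they do the work, as an engineer would, in place of code of your own. Each camera call takes 0.05 s, during which the arm holds its last target. There are 200 camera calls.

## Task

Get ready to scrub the tumbler that waits in the wash bowl: first press the soap pump right down to its stop and let it spring up again, so that a dose goes into the bowl. Then take the dish brush by its handle, draw it out of the leaning holder, turn it level with its bristles facing down and bring its head over the middle of the bowl, the bristles a hand's breadth or so above the rim. Finish while still holding the brush there, raised and still and touching nothing but your fingers, and leave the bowl, the tumbler, the soap bottle and everything else standing where it was.

Things in the scene. Friction and masses are not known exactly. Their poses are not given: they have to be found in the camera images.
- soap_bottle: Amber soap bottle with a paper band and a black pump, loose, 0.45 kg. Origin: centre of its underside on the worktop, z up. Body 58 mm in diameter to 78 mm height, then shoulders, collar 33 mm in diameter from 102 to 120 mm. The thin pump nozzle points along its own +x, over the bowl's rim, and ends 62 mm from the axis. 149 mm tall with the pump up.
- pump (a joint): The soap pump's spring-loaded plunger: 0 = fully up, 0.013 m = pressed down to its stop. It moves straight down, needs about 4 N to start and 10 N at the stop, and springs up again when released.
- pump_top (a point): Centre of the flat round top (31 mm across) of the pump head, 149 mm above the worktop when up; it moves with the pump.
- holder: Leaning brush holder fixed to the worktop: dark wooden foot 150 x 88 x 9 mm with a white sheet-metal sleeve. Origin: centre of the foot's underside, z up. The sleeve rises towards the holder's own -x at 50 degrees above level: the way out is (-0.643, 0, 0.766) in its frame. Bore 50 mm wide (along own y), 40 mm high, 63 mm deep; the brush head sits in it with 2 to 3 mm play.
- holder_floor (a point): Middle of the bottom of the holder's bore.
- holder_mouth (a point): Middle of the open upper end of the holder's bore, 63 mm from holder_floor along the way out.
- dish_brush: Wooden dish brush, about 90 g, 237 mm long, head down in the holder, handle leaning out. Own +x runs along the handle to the head; own -z is where the bristles point, so own z points up when it is level, bristles down. Origin: on the handle's centre line, a good place to grip, 155 mm high at the start. It sags about 3 degrees in the holder. Centre of mass near x = +79 mm.
- brush_grip (a point): The brush's origin again. The handle here is a rounded bar 16 mm wide (along own y), 14 mm thick (along z); its end is at x = -80 mm and at the start it is free to x = +94 mm, where it enters the holder. The bristles are on the under side of the leaning brush, so a grip across y from above the leaning handle serves.
- bristle_tips (a point): Middle of the bristle tips, at (135, 0, -30) mm in the brush's frame. The head is a round wooden disc 44 mm across, centre at x = +135 mm, z from -8 to +8 mm, with white bristles below it to z = -30 mm.
- bowl: Steel wash bowl, loose, round, 218 mm across the rim, 86 mm tall. Origin: centre of its underside, z up. A high wall stands behind the worktop, from about x = 0.72 m: keep the arm off it.
- bowl_rim (a point): Centre of the wash bowl's mouth, at rim height (86 mm).
- tumbler: Blue tumbler, 72 mm wide, 85 mm tall, standing upright in the wash bowl, its top level with the rim. Origin: centre of its underside.
- tin_beans: Bystander: closed food tin with a red label, 75 mm wide, 110 mm tall. Origin: centre of its underside.
- jar_pickle: Bystander: glass pickle jar with a red lid, 85 mm wide, 132 mm tall. Origin: centre of its underside.
- mug: Bystander: cream mug with blue dots and a handle, 92 mm wide, 93 mm tall. Origin: centre of its underside.
- cup_upturned: Bystander: blue cup standing upside down, 78 mm wide, 69 mm tall. Origin: centre of its underside.
- dip_bowl: Bystander: small off-white dip bowl, 82 mm wide, 34 mm tall. Origin: centre of its underside.
- glass: Bystander: tall clear drinking glass, 68 mm wide, 137 mm tall. Origin: centre of its underside.
Mind the look-alikes: they are no part of the job. Leave any purple look-alike of the tumbler alone.

How it is judged:
By the outcome, as a careful person would: the job done as asked, in the order asked, and still so for the second after the job is handed in, while the arm keeps its last pose, push and grip.
It also fails if it takes over 45 s, if anything falls off the work surface, if the arm or the gripper's body presses on something with over 40 N, if the wrist force passes 120 N, or if a joint passes its speed limit or range.

## Working session

There is one attempt and no reset: what is moved stays moved. The work goes in short steps, Python scripts to look and compute and a shell command to move; the robot and the scene stay as the last step left them, time stands still between calls to the robot, and variables do not carry over. Pictures are saved under pics/ and viewed, at most 10 in all, crops included, and the job is handed in when it is done.

```bash
ls; mkdir -p pics
cat > h.py <<'E'
import numpy as np, cv2
from cell import ctrl, viewer, silhouettes
from scipy.spatial.transform import Rotation as R
def pts(cam, depth, mask):
    m=viewer.camera_model(cam) if isinstance(cam,str) else cam
    v,u=np.nonzero(mask&(depth>0)); d=depth[v,u]
    K=np.array([[m['fx'],0,m['cx']],[0,m['fy'],m['cy']],[0,0,1]])
    n=cv2.undistortPoints(np.stack([u,v],1).astype(np.float64)[:,None],K,np.array(m['dist']))[:,0]
    P=np.c_[n*d[:,None],d]; T=np.array(m['T'])
    return P@T[:3,:3].T+T[:3,3]
E
python3 - <<'E'
from h import *
s=ctrl.read_state(); print({k:np.round(v,3).tolist() for k,v in s.items()})
for c in ['scene','top']:
    im,d=viewer.get_image(c); cv2.imwrite(f'pics/{c}1.png',im[:,:,::-1])
    for t in ['soap_bottle','pump','holder','dish_brush','bowl','tumbler','tin_beans','jar_pickle','mug','cup_upturned','dip_bowl','glass']:
        for r in silhouettes(c,t)[:2]:
            m=r['pixels']; P=pts(c,d,m)
            if len(P)==0: continue
            print(c,t,round(r['score'],2),np.round(r['xy']),m.sum(),'med',np.round(np.median(P,0)),'lo',np.round(np.percentile(P,2,axis=0)),'hi',np.round(np.percentile(P,98,axis=0)))
E
```

```text
pics
{'clock': 0.0, 'qpos': [1.221, 0.629, 0.038, 1.518, -0.027, 0.996, -0.02], 'qd': [0.001, 0.001, -0.001, -0.001, 0.001, -0.0, 0.002], 'tau': [0.001, -56.34, 1.226, -19.345, 0.011, 0.01, -0.0], 'eef_pos': [181.874, -623.427, 249.369], 'tool_rot': [-3.14, 0.0, 0.284], 'force': [-0.182, 0.986, 0.019], 'torque': [0.007, -0.013, -0.03], 'gripper_force': 0.0, 'width': 85.342}
scene soap_bottle 0.6 [271. 292.] 1183 med [476.  25. 108.] lo [446. -12.  50.] hi [508.  52. 148.]
scene pump 0.84 [272. 280.] 449 med [478.  25. 146.] lo [453. -14. 129.] hi [509.  50. 149.]
scene pump 0.51 [378. 182.] 1430 med [519. 391.  97.] lo [484. 376.  -0.] hi [554. 447. 109.]
scene holder 0.72 [355. 254.] 2665 med [552. 215.  14.] lo [491. 170.   4.] hi [602. 311.  93.]
scene holder 0.7 [289. 377.] 1907 med [559. -66.  49.] lo [ 534. -108.    3.] hi [597. -44.  87.]
scene dish_brush 0.93 [387. 197.] 678 med [571. 292. 151.] lo [544. 239.  91.] hi [598. 343. 211.]
scene bowl 0.68 [353. 254.] 2635 med [552. 216.  16.] lo [490. 172.   4.] hi [603. 311.  93.]
scene bowl 0.52 [271. 279.] 386 med [477.  25. 14
[... 1949 characters left out ...]
. 376.   1.] hi [550. 447. 112.]
top tin_beans 0.44 [379. 255.] 264 med [468.  31. 149.] lo [450.  -7. 143.] hi [500.  51. 153.]
top jar_pickle 0.87 [197. 193.] 1494 med [602. 416. 131.] lo [569. 382.  38.] hi [644. 458. 136.]
top mug 0.58 [310. 319.] 1515 med [337. 173.  35.] lo [277. 130.   5.] hi [382. 212.  96.]
top cup_upturned 0.7 [349. 186.] 843 med [635.  84.  67.] lo [611.  49.   2.] hi [670. 115.  73.]
top dip_bowl 0.75 [240. 320.] 1014 med [328. 335.  18.] lo [293. 297.   1.] hi [367. 369.  37.]
top dip_bowl 0.71 [310. 318.] 1569 med [336. 172.  31.] lo [274. 129.   1.] hi [384. 211.  96.]
top glass 0.81 [198. 287.] 1083 med [406. 422.  65.] lo [375. 376.   8.] hi [436. 441. 139.]
```

Run:
```python
from h import *
im,d=viewer.get_image('top')
A=pts('top',d,np.ones_like(d,bool))
# pump head top
P=A[(abs(A[:,2]-149)<5)&(A[:,0]>430)&(A[:,0]<520)&(A[:,1]>-30)&(A[:,1]<80)]
print('pumpTop',np.round(P.mean(0)),np.round(P.min(0)),np.round(P.max(0)),len(P))
im2,d2=viewer.get_image('scene')
r=silhouettes('scene','dish_brush')[0]; P=pts('scene',d2,cv2.erode(r['pixels'].astype(np.uint8),np.ones((3,3)))>0)
c=np.median(P,0);P=P[np.linalg.norm(P-c,axis=1)<150]
u,s,vt=np.linalg.svd(P-P.mean(0),full_matrices=False); print('brush',P.mean(0),vt[0]); t=(P-P.mean(0))@vt[0]
ds=vt[0]*(1 if vt[0][2]>0 else -1); print('elev',np.degrees(np.arcsin(ds[2])),'az',np.degrees(np.arctan2(ds[1],ds[0])),P[np.argmax(t)],P[np.argmin(t)])
# bowl rim points
for c,dd in (('top',d),('scene',d2)):
    B=pts(c,dd,np.ones_like(dd,bool)); B=B[(abs(B[:,2]-86)<4)&(np.linalg.norm(B[:,:2]-[555,-70],axis=1)<125)&(np.linalg.norm(B[:,:2]-[560,-75],axis=1)>85)]
    M=np.c_[2*B[:,:2],np.ones(len(B))]; s=np.linalg.lstsq(M,(B[:,:2]**2).sum(1),rcond=None)[0]; print(c,'rim',s[:2],np.sqrt(s[2]+s[:2]@s[:2]),len(B))
cv2.imwrite('pics/both.png',np.vstack([im[130:400,:],im2[100:420,:]])[:,:,::-1])
```

```text
pumpTop [470.  28. 149.] [448. -10. 144.] [503.  52. 154.] 277
brush [571.16632216 290.18900493 151.73724372] [-0.29540963 -0.62091911 -0.72608031]
elev 46.55879100254681 az 64.55667722046233 [537.25362644 246.09236013  83.26187762] [595.16661557 342.53235929 212.02559918]
top rim [557.12718213 -73.99791033] 103.55904360094546 1246
scene rim [559.94150045 -73.87479806] 105.08323614695622 2447
```

View pics/both.png

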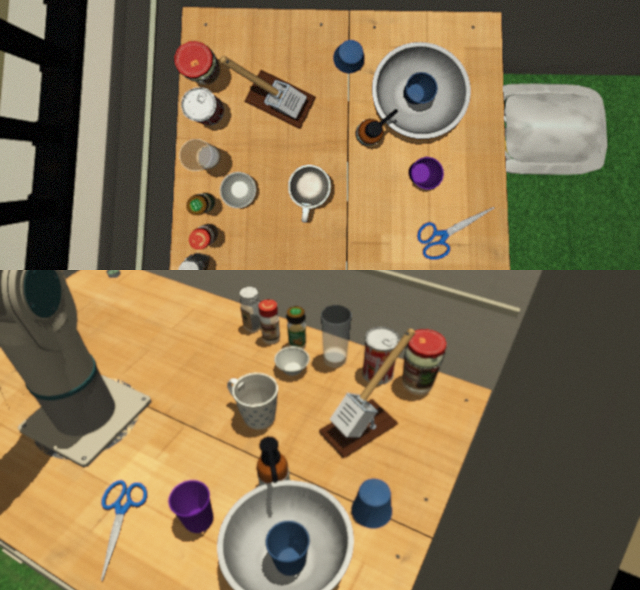

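The pump head centre is about (464, 36) at 149 mm, with the nozzle pointing towards the bowl centre at (558, -74). The brush leans up towards azimuth 64.6° from about (571, 290, 152). In the stacked view the pump shows at (376, 127) in the upper half, and the purple decoy stands apart from the bowl. I'll go above the pump now.

```bash
python3 -m creep '[{"jaw":-1,"xyz":[40,-48,0],"angular":[0,0,-0.1]},{"jaw":-1,"xyz":[80,-97,0],"angular":[0,0,-0.2]},{"jaw":-1,"xyz":[120,-146,0],"angular":[0,0,-0.3]},{"jaw":-1,"xyz":[160,-195,0],"angular":[0,0,-0.4]},{"jaw":-1,"xyz":[200,-243,0],"angular":[0,0,-0.5]},{"jaw":-1,"xyz":[240,-292,0],"angular":[0,0,-0.6]},{"jaw":-1,"xyz":[280,-341,0],"angular":[0,0,-0.7]},{"jaw":-1,"xyz":[320,-390,0],"angular":[0,0,-0.8]},{"jaw":-1,"xyz":[360,-438,0],"angular":[0,0,-0.85]},{"jaw":-1,"xyz":[400,-487,0],"angular":[0,0,-0.85]},{"jaw":-1,"xyz":[430,-523,0],"angular":[0,0,-0.85]},{"jaw":-1,"xyz":[456,-555,0],"angular":[0,0,-0.85]}]'
python3 -c "
from h import *
s=ctrl.read_state(); print({k:np.round(v,3).tolist() for k,v in s.items()})"
```

```text
clock: 2.95
eef_pos: [465.3, 38.9, 250.6]
tool_rot: [3.141, -0.001, 1.136]
force: [0.5, 0.4, -0.3]
width: -0.2
gripper_force: 0.0
{'clock': 2.95, 'qpos': [0.086, 0.381, -0.31, 2.004, 0.162, 0.778, -0.754], 'qd': [-0.628, 0.198, -0.012, -0.334, 0.078, 0.158, -0.672], 'tau': [1.973, -40.162, -2.794, -14.968, -0.217, -0.135, 0.636], 'eef_pos': [465.28, 38.872, 250.625], 'tool_rot': [3.141, -0.001, 1.136], 'force': [0.46, 0.391, -0.258], 'torque': [-0.054, -0.047, 0.004], 'gripper_force': 0.0, 'width': -0.18}
```

Run:
```python
from h import *
m=viewer.camera_model('wrist'); im,d=viewer.get_image('wrist'); cv2.imwrite('pics/w1.png',im[:,:,::-1])
A=pts(m,d,np.ones_like(d,bool)); P=A[(abs(A[:,2]-149)<4)&(np.linalg.norm(A[:,:2]-[470,30],axis=1)<60)]
print(len(P),np.round(P.mean(0)),P.min(0),P.max(0))
# nozzle dir removed: fit circle of head
q=P[np.linalg.norm(P[:,:2]-[464,36],axis=1)<20]; print(cv2.minEnclosingCircle(q[:,:2].astype(np.float32)),np.median(q,0))
s=ctrl.read_state(); print(s['eef_pos'],s['tool_rot'])
```

```text
2544 [469.  33. 148.] [447.81544161  -3.19970061 145.00021708] [500.06440723  54.14136608 150.67511133]
((465.6803283691406, 36.00620651245117), 18.882535934448242) [465.04501802  38.25887582 148.24723372]
[467.60506193  44.71450287 251.02443763] [ 3.13947704 -0.00688461  1.14121056]
```

View pics/w1.png

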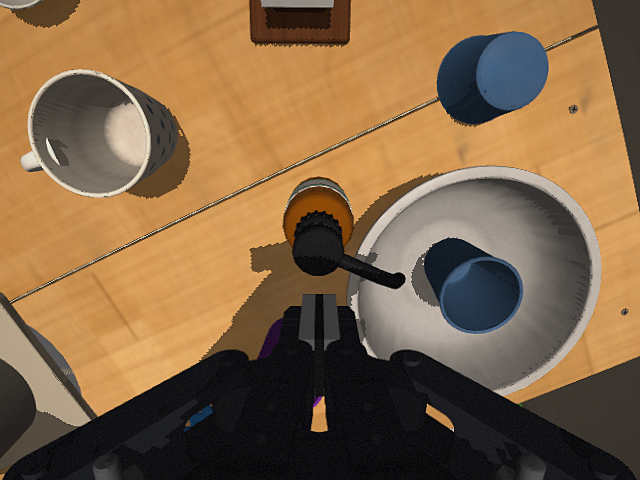

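The wrist view shows the pump head at (318, 250) with its nozzle over the rim at (400, 280). It measures about (464, 38, 149). I'll go down to just above it.

```bash
python3 -m creep '[{"jaw":-1,"xyz":[1,0,35],"angular":[0,0,0]},{"jaw":-1,"xyz":[1,0,70],"angular":[0,0,0]},{"jaw":-1,"xyz":[1,0,70],"angular":[0,0,0]},{"jaw":-1,"xyz":[1,0,70],"angular":[0,0,0]}]'
```

```text
clock: 3.5
eef_pos: [465.5, 37.4, 181.3]
tool_rot: [3.14, -0.001, 1.134]
force: [0.2, 0.4, 0.4]
width: 0.1
gripper_force: 0.0
```

```bash
python3 -m creep '[{"jaw":-1,"xyz":[0,0,10],"angular":[0,0,0]},{"jaw":-1,"xyz":[0,0,15],"angular":[0,0,0]},{"jaw":-1,"xyz":[0,0,20],"angular":[0,0,0]},{"jaw":-1,"xyz":[0,0,24],"angular":[0,0,0]},{"jaw":-1,"xyz":[0,0,27],"angular":[0,0,0]},{"jaw":-1,"xyz":[0,0,27],"angular":[0,0,0]},{"jaw":-1,"xyz":[0,0,27],"angular":[0,0,0]}]'
```

```text
clock: 4.38
eef_pos: [465.7, 37.3, 155.0]
tool_rot: [3.139, -0.001, 1.134]
force: [-1.9, -0.6, 17.5]
width: 0.1
gripper_force: 8.8
```

```bash
python3 -m creep '[{"jaw":-1,"xyz":[0,0,1],"angular":[0,0,0]},{"jaw":-1,"xyz":[0,0,1.5],"angular":[0,0,0]},{"jaw":-1,"xyz":[0,0,1.5],"angular":[0,0,0]}]'
```

```text
clock: 4.75
eef_pos: [466.5, 37.5, 154.9]
tool_rot: [3.137, -0.001, 1.134]
force: [-4.9, -0.8, 32.1]
width: 0.0
gripper_force: 16.0
```

Pressing harder moved nothing, so the pump is at its stop. I'll release it, retreat upward, then go to the brush pre-grasp.

```bash
python3 -m creep '[{"jaw":-1,"xyz":[0,0,-10],"angular":[0,0,0]},{"jaw":-1,"xyz":[0,0,-25],"angular":[0,0,0]},{"jaw":-1,"xyz":[0,0,-60],"angular":[0,0,0]},{"jaw":-1,"xyz":[0,0,-110],"angular":[0,0,0]},{"jaw":1,"xyz":[40,-2,-115],"angular":[0,0.15,0]},{"jaw":1,"xyz":[80,-5,-115],"angular":[0,0.3,0]},{"jaw":1,"xyz":[120,-8,-110],"angular":[0,0.45,0]},{"jaw":1,"xyz":[155,-10,-100],"angular":[0,0.6,0]},{"jaw":1,"xyz":[175,-11,-90],"angular":[0,0.7,0]},{"jaw":1,"xyz":[190,-11,-85],"angular":[0,0.757,0]},{"jaw":1,"xyz":[190,-11,-85],"angular":[0,0.757,0]},{"jaw":1,"xyz":[190,-11,-85],"angular":[0,0.757,0]}]'
python3 - <<'E'
from h import *
im0,d0=viewer.get_image('top'); A=pts('top',d0,np.ones_like(d0,bool)); P=A[(A[:,2]>140)&(np.linalg.norm(A[:,:2]-[464,36],axis=1)<15)]; print('pump',len(P),np.median(P,0) if len(P) else '')
s=ctrl.read_state(); print(s['eef_pos'],s['tool_rot'],s['qpos'])
m=viewer.camera_model('wrist'); im,d=viewer.get_image('wrist'); cv2.imwrite('pics/w2.png',im[:,:,::-1])
for r in silhouettes('wrist','dish_brush')[:2]:
    P=pts(m,d,cv2.erode(r['pixels'].astype(np.uint8),np.ones((3,3)))>0); P=P[P[:,2]>110]
    if len(P)<50: continue
    c=np.median(P,0);P=P[np.linalg.norm(P-c,axis=1)<120]
    vt=np.linalg.svd(P-P.mean(0),full_matrices=False)[2]; e=vt[0]*np.sign(vt[0][2])
    print(r['score'],len(P),'c',P.mean(0),e,np.degrees(np.arcsin(e[2])),np.degrees(np.arctan2(e[1],e[0])),'top',P[np.argmax(P@e)],'at155',P.mean(0)+e*(155-P.mean(0)[2])/e[2])
E
```

```text
clock: 6.25
eef_pos: [539.9, 209.9, 242.5]
tool_rot: [-3.126, -0.749, 1.129]
force: [0.3, -0.7, 0.3]
width: 85.4
gripper_force: 0.0
pump 439 [461.88947417  36.38405435 518.75894932]
[540.00050249 210.26971972 243.21061343] [-3.12464077 -0.74944491  1.12693402] [ 0.45753103  0.61425313 -0.77534575  2.14077671 -1.09984984  0.23324238
  0.48090041]
0.55 4480 c [572.21919878 304.71605094 167.88696067] [0.29739755 0.62174743 0.72455837] 46.43212150771281 64.4370289802143 top [593.81698748 346.34134735 214.2172523 ] at155 [566.92970012 293.65768063 155.        ]
```

View pics/w2.png

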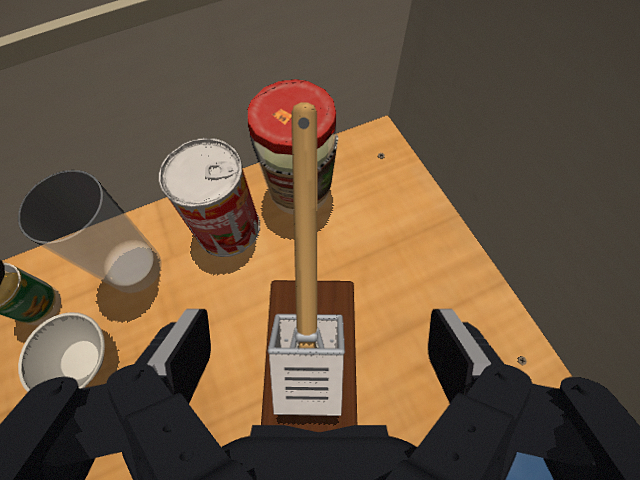

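The view shows the handle running from (305, 110) down to the mouth at (305, 335), centred between the open fingers, with the jar behind it. Joints 5 and 6 sit at their limits, so I'll use a smaller tilt of about 0.52 rad.

```bash
cat > go.py <<'E'
from h import *
def rel(target,tilt,yaw=1.127):
    s=ctrl.read_state(); R0=R.from_euler('xyz',s['tool_rot']); Rt=R.from_euler('xyz',[np.pi,0,yaw])*R.from_euler('y',tilt)
    print('shift',np.round(R0.inv().apply(np.array(target)-s['eef_pos']),1),'rot',np.round((R0.inv()*Rt).as_rotvec(),3),'q',np.round(s['qpos'],2)); return Rt
E
python3 - <<'E'
from go import *
g=np.array([571.5,299,155]); Rt=R.from_euler('xyz',[np.pi,0,1.127])*R.from_euler('y',.52)
rel(g-70*Rt.apply([0,0,1]),.52); s=ctrl.read_state()
T=np.array(viewer.camera_model('wrist')['T']); print(R.from_euler('xyz',s['tool_rot']).inv().apply(T[:3,3]-s['eef_pos']))
E
```

```text
shift [23.7 -8.6 60.6] rot [-0.016 -0.23   0.004] q [ 0.46  0.61 -0.78  2.14 -1.1   0.23  0.48]
[  75.688136      0.18315542 -123.2475133 ]
```

```bash
python3 -m creep '[{"jaw":1,"xyz":[8,-3,15],"angular":[0,-0.1,0]},{"jaw":1,"xyz":[16,-6,35],"angular":[0,-0.2,0]},{"jaw":1,"xyz":[24,-9,60],"angular":[-0.016,-0.23,0]},{"jaw":1,"xyz":[24,-9,60],"angular":[-0.016,-0.23,0]},{"jaw":1,"xyz":[24,-9,60],"angular":[-0.016,-0.23,0]}]'
python3 - <<'E'
from go import *
rel([571.5,299,155],.52)
m=viewer.camera_model('wrist'); im,d=viewer.get_image('wrist'); cv2.imwrite('pics/w3.png',im[:,:,::-1])
A=pts(m,d,np.ones_like(d,bool)); e=np.array([.297,.622,.7245]);c=np.array([571,299,155])
t=(A-c)@e; w=np.linalg.norm(A-c-np.outer(t,e),axis=1); P=A[(w<16)&(t>-50)&(t<80)]
zb=np.array([-.312,-.655,.689]); l=np.array([.903,-.43,0])
for a in range(-50,80,20):
    q=P[(((P-c)@e)>a)&(((P-c)@e)<a+20)]; print(a,len(q),'lat',np.round(np.percentile((q-c)@l,[2,50,98]),1),'up',np.round(np.percentile((q-c)@zb,[2,50,98]),1))
E
```

```text
clock: 7.02
eef_pos: [555.6, 267.5, 216.3]
tool_rot: [3.137, -0.52, 1.134]
force: [0.3, -1.0, 0.1]
width: 85.3
gripper_force: 0.0
shift [ 0.1  0.8 70.7] rot [ 0.001 -0.     0.006] q [-0.13  0.54 -0.24  2.01 -0.81  0.34 -0.02]
-50 611 lat [-9.4 -1.6  6.1] up [-0.2  4.9  6.4]
-30 711 lat [-9.1 -1.6  6. ] up [0.2 4.9 6.4]
-10 839 lat [-9.3 -1.7  6. ] up [-0.1  4.8  6.5]
10 996 lat [-9.1 -1.3  6.1] up [0.2 4.8 6.5]
30 1182 lat [-9.1 -1.4  6.1] up [0.1 4.9 6.6]
50 1426 lat [-9.2 -1.4  6.1] up [0.  4.9 6.8]
70 883 lat [-8.9 -1.5  6. ] up [-1.1  4.1  6.6]
```

View pics/w3.png

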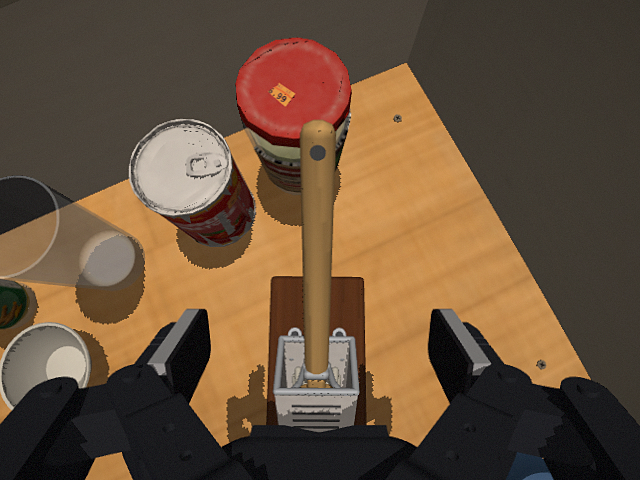

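The handle centre is within 2 mm of the model, running from (318, 130) to (318, 370) between the fingers. I'll advance and close.

```bash
python3 -m creep '[{"jaw":1,"xyz":[0,-1,20],"angular":[0,0,0]},{"jaw":1,"xyz":[0,-1,40],"angular":[0,0,0]},{"jaw":1,"xyz":[0,-1,60],"angular":[0,0,0]},{"jaw":1,"xyz":[0,-1,70],"angular":[0,0,0]},{"jaw":1,"xyz":[0,-1,70],"angular":[0,0,0]},{"jaw":-1,"xyz":[0,-1,70],"angular":[0,0,0]},{"jaw":-1,"xyz":[0,-1,70],"angular":[0,0,0]},{"jaw":-1,"xyz":[0,-1,70],"angular":[0,0,0]},{"jaw":-1,"xyz":[0,-1,70],"angular":[0,0,0]},{"jaw":-1,"xyz":[0,-1,70],"angular":[0,0,0]},{"jaw":-1,"xyz":[0,-1,70],"angular":[0,0,0]}]'
python3 - <<'E'
from go import *
rel(ctrl.read_state()['eef_pos']+np.array([.297,.622,.7245])*85,.52)
E
```

```text
clock: 8.45
eef_pos: [569.9, 299.4, 155.4]
tool_rot: [3.137, -0.52, 1.135]
force: [-0.8, -0.1, 1.6]
width: 14.8
gripper_force: 62.0
shift [ 81.4   0.7 -24.3] rot [0.    0.    0.007] q [-0.18  0.66 -0.25  1.99 -1.04  0.24  0.21]
```

```bash
python3 -m creep '[{"jaw":-1,"xyz":[5,0,-2],"angular":[0,0,0]},{"jaw":-1,"xyz":[12,0,-4],"angular":[0,0,0]},{"jaw":-1,"xyz":[20,0,-7],"angular":[0,0,0]},{"jaw":-1,"xyz":[28,0,-10],"angular":[0,0,0]},{"jaw":-1,"xyz":[28,0,-10],"angular":[0,0,0]}]'
python3 - <<'E'
from go import *
rel([569.9,299.4,155.4],.52)
E
```

```text
clock: 9.07
eef_pos: [578.8, 318.6, 179.5]
tool_rot: [3.135, -0.522, 1.138]
force: [0.2, -0.4, 2.7]
width: 14.7
gripper_force: 62.0
shift [-30.3  -0.1  10.3] rot [ 0.001 -0.002  0.009] q [-0.28  0.63 -0.14  1.94 -0.99  0.32  0.1 ]
```

Smooth, with low force and the joints moving away from their limits. I'll continue to about 110 mm in total.

```bash
python3 -m creep '[{"jaw":-1,"xyz":[10,0,-4],"angular":[0,0,0]},{"jaw":-1,"xyz":[20,0,-7],"angular":[0,0,0]},{"jaw":-1,"xyz":[32,0,-11],"angular":[0,0,0]},{"jaw":-1,"xyz":[46,0,-16],"angular":[0,0,0]},{"jaw":-1,"xyz":[60,0,-21],"angular":[0,0,0]},{"jaw":-1,"xyz":[75,0,-26],"angular":[0,0,0]},{"jaw":-1,"xyz":[75,0,-26],"angular":[0,0,0]}]'
python3 - <<'E'
from go import *
s=ctrl.read_state(); print(s['qpos'])
im,d=viewer.get_image('scene'); cv2.imwrite('pics/s2.png',im[:,:,::-1])
rel([590,230,330],-.235)
E
```

```text
clock: 9.95
eef_pos: [600.3, 366.1, 239.0]
tool_rot: [3.135, -0.522, 1.138]
force: [0.3, 0.1, -0.5]
width: 14.8
gripper_force: 61.8
[-0.47986268  0.58467191  0.064053    1.79853133 -0.84530318  0.48882819
 -0.16215287]
shift [ -64.1   48.6 -142.5] rot [ 0.004 -0.755  0.008] q [-0.48  0.59  0.06  1.8  -0.85  0.49 -0.16]
```

View pics/s2.png

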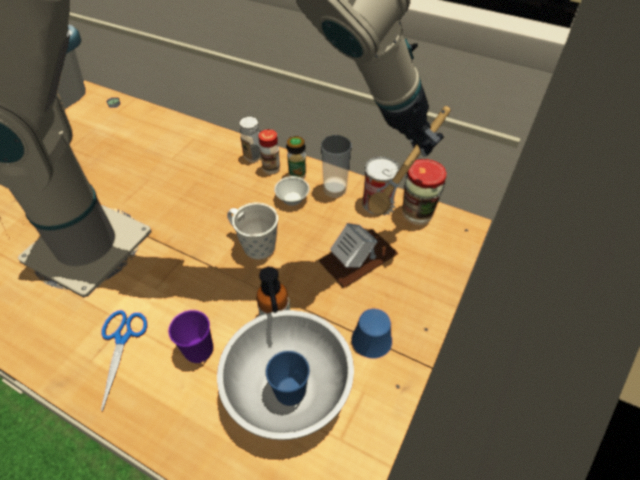

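The brush is out of the holder, the gripper is at (430, 135), and the bowl, tumbler and bottle have not moved. I'll raise it and level it.

```bash
python3 -m creep '[{"jaw":-1,"xyz":[20,0,-35],"angular":[0,0,0]},{"jaw":-1,"xyz":[50,0,-87],"angular":[0,0,0]},{"jaw":-1,"xyz":[50,0,-87],"angular":[0,-0.13,0]},{"jaw":-1,"xyz":[50,0,-87],"angular":[0,-0.26,0]},{"jaw":-1,"xyz":[50,0,-87],"angular":[0,-0.39,0]},{"jaw":-1,"xyz":[50,0,-87],"angular":[0,-0.52,0]},{"jaw":-1,"xyz":[50,0,-87],"angular":[0,-0.65,0]},{"jaw":-1,"xyz":[50,0,-87],"angular":[0,-0.755,0]},{"jaw":-1,"xyz":[50,0,-87],"angular":[0,-0.755,0]},{"jaw":-1,"xyz":[50,0,-87],"angular":[0,-0.755,0]}]'
python3 - <<'E'
from go import *
rel([616,48,300],-.235)
m=viewer.camera_model('wrist'); im,d=viewer.get_image('wrist')
s=ctrl.read_state(); Rt=R.from_euler('xyz',s['tool_rot'])
for r in silhouettes('wrist','dish_brush')[:1]:
    P=pts(m,d,cv2.erode(r['pixels'].astype(np.uint8),np.ones((3,3)))>0); P=P[np.linalg.norm(P-s['eef_pos'],axis=1)<200]
    vt=np.linalg.svd(P-P.mean(0),full_matrices=False)[2]; e=vt[0]; print(len(P),e,P.mean(0),P.min(0),P.max(0))
E
```

```text
clock: 11.25
eef_pos: [599.9, 363.3, 337.6]
tool_rot: [3.138, 0.235, 1.13]
force: [-0.4, -0.5, -1.5]
width: 14.9
gripper_force: 61.7
shift [-262.   148.6  101.9] rot [ 0.004 -0.     0.003] q [-0.83  0.81  0.49  1.01 -0.2   1.57 -0.88]
13983 [-0.42863841 -0.90191686 -0.05305738] [614.16805281 393.23162389 342.89194023] [569.03580023 306.61031658 333.8396692 ] [639.17073821 437.09215622 348.20815622]
```

```bash
python3 -m creep '[{"jaw":-1,"xyz":[-16,9,6],"angular":[0,0,0]},{"jaw":-1,"xyz":[-45,25,17],"angular":[0,-0.02,0]},{"jaw":-1,"xyz":[-80,45,31],"angular":[0,-0.05,0]},{"jaw":-1,"xyz":[-115,65,45],"angular":[0,-0.05,0]},{"jaw":-1,"xyz":[-150,85,58],"angular":[0,-0.05,0]},{"jaw":-1,"xyz":[-185,105,72],"angular":[0,-0.05,0]},{"jaw":-1,"xyz":[-215,122,84],"angular":[0,-0.05,0]},{"jaw":-1,"xyz":[-240,136,93],"angular":[0,-0.05,0]},{"jaw":-1,"xyz":[-255,145,99],"angular":[0,-0.05,0]},{"jaw":-1,"xyz":[-262,149,102],"angular":[0,-0.05,0]},{"jaw":-1,"xyz":[-262,149,102],"angular":[0,-0.05,0]},{"jaw":-1,"xyz":[-262,149,102],"angular":[0,-0.05,0]}]'
cat > look.py <<'E'
from go import *
s=ctrl.read_state()
for c in ['top','scene']:
    im,d=viewer.get_image(c); cv2.imwrite(f'pics/{c}_{s["clock"]:.0f}.png',im[:,:,::-1])
    for r in silhouettes(c,'dish_brush')[:1]:
        P=pts(c,d,cv2.erode(r['pixels'].astype(np.uint8),np.ones((3,3)))>0); P=P[(np.linalg.norm(P-s['eef_pos'],axis=1)<200)&(P[:,2]>s['eef_pos'][2]-45)]
        if len(P)<20: continue
        h=P[(P[:,1]<s['eef_pos'][1]-95)]
        print(c,r['score'],len(P),len(h),'head',h.mean(0),h.min(0),h.max(0))
m=viewer.camera_model('wrist'); im,d=viewer.get_image('wrist')
for r in silhouettes('wrist','dish_brush')[:1]:
    P=pts(m,d,cv2.erode(r['pixels'].astype(np.uint8),np.ones((3,3)))>0); P=P[np.linalg.norm(P-s['eef_pos'],axis=1)<110]
    print('wrist',np.linalg.svd(P-P.mean(0),full_matrices=False)[2][0])
im,d=viewer.get_image('top')
for c in ['top','scene']:
    for t in ['bowl','tumbler']:
        viewer
E
python3 look.py; ls pics
```

```text
clock: 12.85
eef_pos: [616.8, 50.6, 300.3]
tool_rot: [3.138, 0.284, 1.134]
force: [0.0, 0.2, -0.7]
width: 14.9
gripper_force: 61.8
top 0.85 805 453 head [557.3432231  -66.81178079 304.80480795] [536.96098293 -89.20986578 276.01328751] [577.73819036 -44.47233435 310.26500723]
scene 0.73 1887 1100 head [565.93276332 -74.0972867  299.49584937] [543.29597095 -94.72114309 268.903377  ] [586.38727555 -44.416215   305.82283221]
wrist [-0.42621353 -0.90461731 -0.00309027]
both.png
s2.png
scene1.png
scene_13.png
top1.png
top_13.png
w1.png
w2.png
w3.png
```

The brush is level and its head is over the bowl centre. I'll lower it so the bristles end about 90 mm above the rim.

```bash
python3 -m creep '[{"jaw":-1,"xyz":[6,0,22],"angular":[0,0,0]},{"jaw":-1,"xyz":[12,0,44],"angular":[0,0,0]},{"jaw":-1,"xyz":[18,0,66],"angular":[0,0,0]},{"jaw":-1,"xyz":[22,0,82],"angular":[0,0,0]},{"jaw":-1,"xyz":[23,0,88],"angular":[0,0,0]},{"jaw":-1,"xyz":[23,0,88],"angular":[0,0,0]},{"jaw":-1,"xyz":[23,0,88],"angular":[0,0,0]},{"jaw":-1,"xyz":[23,0,88],"angular":[0,0,0]}]'
python3 look.py; cp pics/scene_14.png pics/fin.png
```

```text
clock: 14.2
eef_pos: [616.3, 46.4, 210.3]
tool_rot: [3.136, 0.284, 1.131]
force: [-0.1, 0.5, -0.6]
width: 14.8
gripper_force: 61.8
top 0.88 635 357 head [556.854332   -71.67289401 215.25017164] [537.15747526 -93.08134479 182.86118645] [582.02967367 -48.63830343 221.04135692]
scene 0.84 1526 878 head [565.44688918 -76.07212939 210.4277856 ] [540.08221123 -97.42621458 179.82061433] [587.25902929 -48.68057918 216.54839781]
wrist [-0.42853814 -0.90351856 -0.00304559]
```

View pics/fin.png

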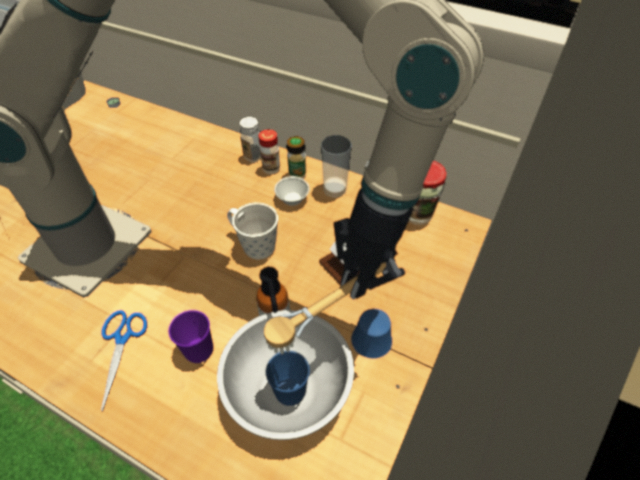

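The brush is level above the bowl with its head at (280, 330) in the image, about (559, -75) in the world. The bristle tips are at about 180 mm, the pump is back up, and nothing else has moved. Handing in.

```bash
python3 -c "
from cell import ctrl
print(ctrl.finish_job())"
```

```text
the job is handed in; nothing more can be done
None
```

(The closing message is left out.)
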